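Clip the flat press die into the checking stage

TASK

Clip the flat press die that lies on the entry end of the dark steel checking stage into place for inspection: hold the thumb plate of the stage's spring clip down with one fingertip so that its nose stands open, and with the other fingertip push the die along the stage beneath the nose until it is fully home against the two stop pins. Only when it is home let the clip down onto the die, and move clear. The die is only pushed, never picked up, and the loose dies, loupe, tweezers and brush lying about stay where they are.

Things in the scene. Friction and masses are not known exactly. Their poses are not given: they have to be found in the camera images.
- checking_stage: Dark steel plate 10 mm thick, fixed to the table. Stage frame: origin at the plate's underside right below the seat (where the die's centre must end); +x is the way the die is pushed in, +y points to the clip's thumb plate, z up. Plate: x -92 to +30, y -34 to +46 mm, with a wing x -74 to +12, y 44 to 92 mm under the thumb plate. Nothing else lies on it but the die.
- seat (a point): Point on the stage top (10 mm above the table) where the die's underside centre ends. Two upright steel stop pins, 6 mm thick and 8.5 mm high, stand at stage x = 17.2, y = +-12 mm: the die touches both when its centre is at stage x = 0.
- mouth (a point): Middle of the channel's mouth on the stage top, stage x = -50 mm. Two smooth, slippery steel guide rails 5 mm high leave a 37.6 mm wide channel about y = 0 from x = -30 to +22 mm; before that they flare out to 55 mm wide at this mouth, so that a die pushed in off the centre line finds its way into the channel.
- spring_clip (a joint): Steel rocker clip hinged along stage x. 0 = at rest, nose down and blocking the channel; grows as the thumb plate is pressed down, to 0.40 rad at a hard stop. The nose clears the die from 0.27 rad on, and rests on the seated die at about 0.25. A spring returns it: pressing the middle of the plate takes about 4 N at first and 8 N at the stop.
- clip_nose (a point): Underside of the clip's nose, a steel strip 12 mm wide (stage x -6 to +6, y 5 to 14 mm), 3 mm above the stage top at rest, 14 mm above it when fully pressed. At rest it stops the die with its centre near stage x = -22 mm. The clip's hinge pin lies at y = 38, 23 mm above the table; its two ears (x = -66 and +13 mm) are 28 mm high.
- thumb_plate (a point): Centre of the thumb plate's top, moving with the clip. Plate 70 mm long (stage x -64 to +6), 36 mm wide (y 50 to 86 when pressed). At rest it slopes up outwards, inner edge 18 and outer edge 32 mm above the table; fully pressed it is level, 12.5 mm above the table, 2.5 mm over the stage top, so a level pair of tips has the other one low beside the die. A tip may slide along it.
- press_die_6: The die to load: flat round ring-shaped metal die, 36 mm across and 10 mm high, about 90 g, lying loose on the entry end of the stage top, its centre 40 to 62 mm before the seat and up to 8 mm off the centre line. Origin at the centre of its underside.
- press_die_1: Bystander: loose die on the table, 34 mm across, 16 mm high; origin at the centre of its underside.
- press_die_2: Bystander: loose die on the table, 28 mm across, 20 mm high.
- press_die_3: Bystander: loose die on the table, 42 mm across, 12 mm high.
- press_die_4: Bystander: loose die on the table beside the stage, 22 mm across, 26 mm high.
- press_die_5: Bystander: loose die on the table, 30 mm across, 18 mm high.
- loupe: Bystander: black eye loupe standing on the table, 35 mm across, 39 mm high.
- tweezers: Bystander: tweezers lying on the table, 124 mm long, 8 mm high.
- brush: Bystander: small brush lying on the table, 91 mm long, 19 mm high.
Things that resemble listed ones, but are neither listed nor needed, are in the scene too. What is shaped like the press_die_6 but green is not meant.

How it is judged:
On the way, in this order (a step that is already met when the one before it is completed fails the run):
1. the fingers hold the clip open while the die is still before the clip (value of joint spring_clip above 0.265 rad and contact force between the fingers and checking_stage above 0.5 N and x of press_die_6 in the frame of checking_stage below -0.015 m), for 0.1 s.
2. the die is pushed home against the pins while the fingers still hold the clip open (value of joint spring_clip above 0.265 rad and contact force between the fingers and checking_stage above 0.5 N and x of press_die_6 in the frame of checking_stage above -0.002 m), for 0.1 s.
At the end, for the whole second after the job is handed in: The flat die lies flat on the stage with its centre within 2.5 mm of the seat along the channel and 2 mm across it, at rest, and the released clip's nose rests on it (clip joint 0.20 to 0.30 rad) (x of press_die_6 in the frame of checking_stage between -0.0025 and 0.002 m and y of press_die_6 in the frame of checking_stage between -0.002 and 0.002 m and z of press_die_6 in the frame of checking_stage between 0.0085 and 0.0115 m and angle between press_die_6's own z axis and vertical below 0.06 rad and linear speed of press_die_6 below 0.01 m/s and value of joint spring_clip between 0.2 and 0.3 rad); the robot touches nothing.
It fails at once if the die is lifted, tipped or carried (z of press_die_6 in the frame of checking_stage above 0.017 m or angle between press_die_6's own z axis and vertical above 0.35 rad).
It fails at once if the die is pushed off the stage (z of press_die_6 in the frame of checking_stage below 0.004 m).
It fails at once if a bystander is moved by more than 15 mm (distance of any of press_die_1, press_die_2, press_die_3, press_die_4, press_die_5, loupe, tweezers, brush from where it was at the start of the episode above 0.015 m).
It also fails if it takes over 42 s, if anything falls off the work surface, if the arm or the gripper's body presses on something with over 40 N, if the wrist force passes 120 N, or if a joint passes its speed limit or range.

ROBOT

A 6-joint arm with a two-finger parallel gripper is mounted at the origin on a cart in front of the work surface, level with it; the furniture and walls round the work are solid. World frame = base frame: x ahead of the robot, y to its left, z up, the work surface at z = 0. Lengths are in m, angles in rad, forces in N, time in s.
With the tool pointing down it reaches from about 0.275 to 0.75 m from the base axis. Payload 10.2 kg.
Tool frame: the origin (TCP) lies on the centre line of the jaws, within the pads' length; the fingertips stand 22 mm ahead of it and the grasp point (between the pads) lies 3 mm ahead of it; y points along the fingers, z is the direction in which the jaws open and shut, and the axes are right-handed (so a half turn about y gives the same grasp; the last joint's range is limited). The gripper opens to 88 mm and grips with 3 to 60 N. Pads are 18 mm wide; open, the fingers measure 123 mm over their backs; the gripper's body (75 mm by 187 mm) begins 45 mm behind the grasp point.
Start: joints at [0.983, 0.313, 1.498, -0, 1.331, -0.223], TCP at [0.187, 0.49, 0.231] pointing down, gripper open.
Joint ranges: [-2.94, 2.94], [-0.97, 2.17], [0.19, 2.56], [-1.23, 4.37], [0.02, 3.11], [-2.88, 2.88]. Speed limits (rad/s): [2.39, 2.39, 3.01, 3.14, 3.14, 3.14].

INTERFACE

Orientations are given as [roll, pitch, yaw] about the fixed x, y, z axes, in that order (R = Rz(yaw) Ry(pitch) Rx(roll)).
In Python, from plant import arm gives the robot as it stands.
- The arm moves only by the shell command python3 -m handwheel 'ROWS'. ROWS is JSON, a list of rows, each an object of numbers: "dx", "dy", "dz": the shift along the tool's x, y, z in mm; "twist": the turn about the tool's y in rad; "hand": the closure, from -1 (fully open) to 1 (shut). In form: [{"dx": .., "dy": .., "dz": .., "twist": .., "hand": ..}, ...]. A call has 1 to 12 rows; each row is the pose to reach, as a shift and turn from the pose measured when the call began, along the tool's axes at that moment; what a row does not reach only later rows make up. A row lasts 1/8 s, in which the tool goes at most 62.5 mm and 10.7 degrees, less where a joint would pass 70% of its speed; a pose out of reach is approached as far as the arm can. A call with a gripper value outside its range is refused whole. The fingers move at their own pace and stop on an object; the grip force is fixed at half the most. Time passes only in rows, so rows that repeat a pose let the fingers close. It gives the time, the measured TCP pose, the force and the opening at its end, in the units of the state.
- arm.sense(): the state, without advancing time (a new reading comes with each control period).
- arm.snapshot(name): name is "scene" or "top" or "wrist"; returns the picture (400x640x3 uint8, red, green, blue); there is no depth.
- arm.camera_model(name): a dict with "fx", "fy", "cx", "cy" (pixels), "k1" (the pictures are not rectified: a ray, as slopes to the right and down, at radius r is drawn at 1 + k1 r^2 times it, then the intrinsics apply), "R" (3x3) and "t" (3): a world point X has camera coordinates R X + t; the wrist camera has in their place "T_tool_cam" (4x4, takes a point from camera to tool coordinates, whose origin is the TCP and whose axes are the tool frame's). Camera axes: x right, y down, z forward; pixel columns grow to the right and rows downward; lengths in m; the calibration is good to about 2 mm. A picture is of the moment at which its call begins: read the wrist's pose just before it. camera_model takes no time and is no camera call.
- arm.job_done(): hands the job in, once; it reports no verdict.
The state is a dict: "clock": time; "joints": joint angles; "qd": joint speeds; "joint_torque": joint torques, N m; "tool_pos": TCP position; "orientation": TCP orientation; "contact_force": force on the tool from outside, world axes, zero at the start; "wrist_torque": the same for the moment, N m; "finger_gap": opening from 0.0 (shut) to 1.0 (fully open).
Only numpy, scipy, OpenCV 4.12 (cv2) and the standard library are available. Lean on these libraries where they do the work, as an engineer would, in place of code of your own. Each camera call takes 0.05 s, during which the arm holds its last target.

## Working session

There is one attempt and no reset: what is moved stays moved. The work goes in short steps, Python scripts to look and compute and a shell command to move; the robot and the scene stay as the last step left them, time stands still between calls to the robot, and variables do not carry over. Pictures are saved under pics/ and viewed, and the job is handed in when it is done.

```bash
ls; mkdir -p pics
python3 - <<'E'
from plant import arm
import cv2
s=arm.sense();print(s)
for n in ["scene","top","wrist"]:
    im=arm.snapshot(n);cv2.imwrite(f"pics/{n}0.png",im[:,:,::-1]);print(n,arm.camera_model(n))
E
```

```text
pics
{'clock': 0.0, 'joints': array([ 9.82589577e-01,  3.13469427e-01,  1.49838455e+00, -1.74462054e-06,
        1.33099795e+00, -2.23383318e-01]), 'qd': array([ 0.0011559 ,  0.00066083, -0.0004495 , -0.00073165,  0.00047684,
       -0.00141386]), 'joint_torque': array([ 3.88676435e-04, -4.02221060e+01, -2.52273649e+01,  6.94512902e-02,
        3.52608017e-02, -8.76233366e-05]), 'tool_pos': array([0.18718112, 0.49024537, 0.23087091]), 'orientation': array([-1.57202468e+00,  2.77313028e-04, -3.64823187e-01]), 'contact_force': array([ 0.08985558, -0.27999846,  0.65177342]), 'wrist_torque': array([0.02624819, 0.0724842 , 0.01290813]), 'finger_gap': 0.9933226973546082}
scene {'fx': 365.17700043977925, 'fy': 365.17700043977925, 'cx': 315.35085221457774, 'cy': 195.71978165233264, 'k1': -0.013620174691824777, 'R': array([[ 0.69518974, -0.71861358, -0.01748576],
       [-0.47314942, -0.43914315, -0.76372961],
       [ 0.54114772,  0.53921037, -0.64529941]]), 't': array([-0.38631694,  0.28964228,  0.58909955])}
top {'fx': 507.07220931074977, 'fy': 507.07220931074977, 'cx': 313.16823417720326, 'cy': 191.1466164027351, 'k1': 0.014285222556107707, 'R': array([[ 0.12189529, -0.99253565,  0.00380973],
       [-0.97003697, -0.11994317, -0.21128634],
       [ 0.21016618,  0.02205923, -0.97741678]]), 't': array([-0.05293235,  0.55914722,  0.79765592])}
wrist {'fx': 302.65067361165484, 'fy': 302.65067361165484, 'cx': 316.5202120243951, 'cy': 195.80797998153474, 'k1': 0.017041706806429916, 'T_tool_cam': array([[ 9.92915182e-04,  9.54750898e-01,  2.97405005e-01,
        -7.67185692e-02],
       [ 4.06175886e-04, -2.97405512e-01,  9.54751170e-01,
        -1.53649664e-01],
       [ 9.99999425e-01, -8.27188191e-04, -6.83095240e-04,
         2.37731475e-04],
       [ 0.00000000e+00,  0.00000000e+00,  0.00000000e+00,
         1.00000000e+00]])}
```

View pics/scene0.png

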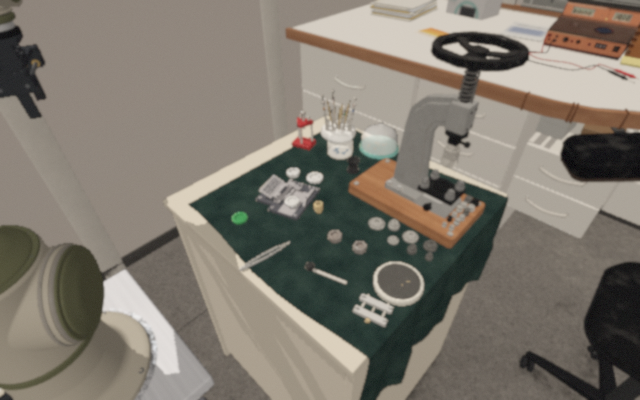

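View pics/top0.png

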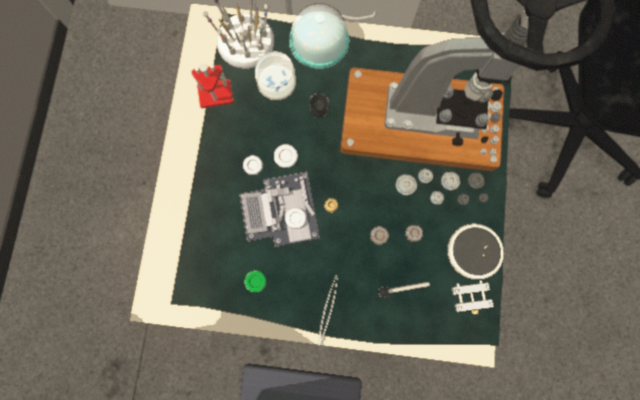

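View pics/wrist0.png

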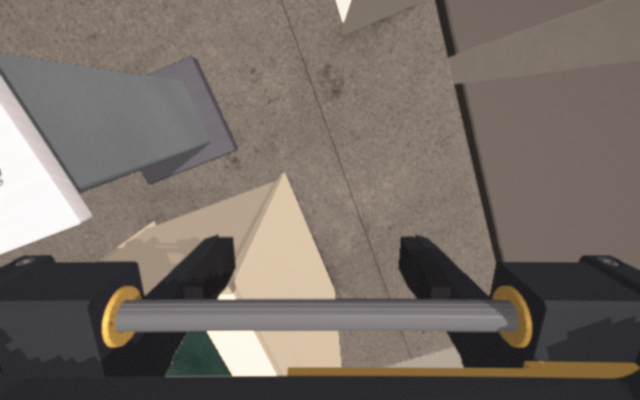

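```bash
cat > h.py <<'E'
import numpy as np, cv2
from plant import arm
from scipy.spatial.transform import Rotation as Ro
def ray(cm,uv,tp=None,ori=None):
    uv=np.asarray(uv,float); 
    d=(uv-[cm['cx'],cm['cy']])/[cm['fx'],cm['fy']]
    s=d.copy()
    for _ in range(10): s=d/(1+cm['k1']*(s@s))
    v=np.array([s[0],s[1],1.])
    if 'R' in cm:
        return -cm['R'].T@cm['t'], cm['R'].T@v
    T=np.eye(4);T[:3,:3]=Ro.from_euler('xyz',ori).as_matrix();T[:3,3]=tp
    T=T@cm['T_tool_cam']; return T[:3,3],T[:3,:3]@v
def atz(cm,uv,z,tp=None,ori=None):
    o,d=ray(cm,uv,tp,ori); return o+d*(z-o[2])/d[2]
def proj(cm,X,tp=None,ori=None):
    X=np.asarray(X,float)
    if 'R' in cm: c=cm['R']@X+cm['t']
    else:
        T=np.eye(4);T[:3,:3]=Ro.from_euler('xyz',ori).as_matrix();T[:3,3]=tp
        c=(np.linalg.inv(T@cm['T_tool_cam'])@np.r_[X,1])[:3]
    s=c[:2]/c[2]; s=s*(1+cm['k1']*(s@s)); return s*[cm['fx'],cm['fy']]+[cm['cx'],cm['cy']]
E
python3 - <<'E'
import cv2
a=cv2.imread('pics/top0.png')[165:255,225:345];cv2.imwrite('pics/tz.png',cv2.resize(a,None,fx=6,fy=6,interpolation=cv2.INTER_CUBIC))
a=cv2.imread('pics/scene0.png')[155:225,245:335];cv2.imwrite('pics/sz.png',cv2.resize(a,None,fx=8,fy=8,interpolation=cv2.INTER_CUBIC))
E
```

```text
(no output)
```

View pics/tz.png

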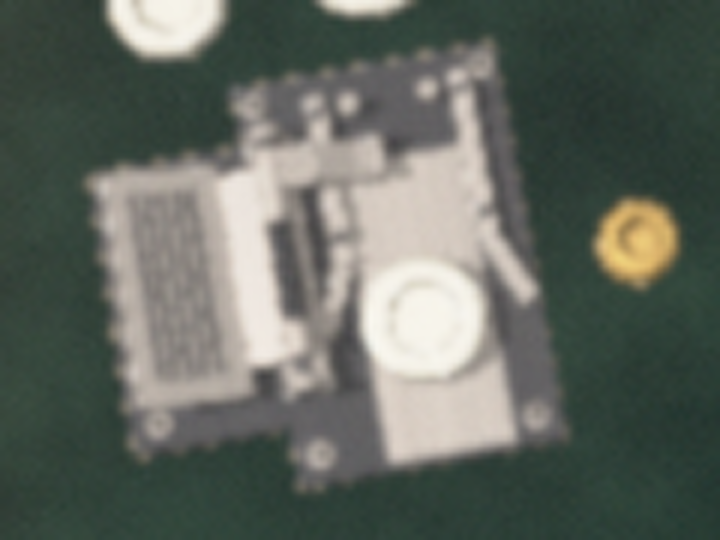

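View pics/sz.png

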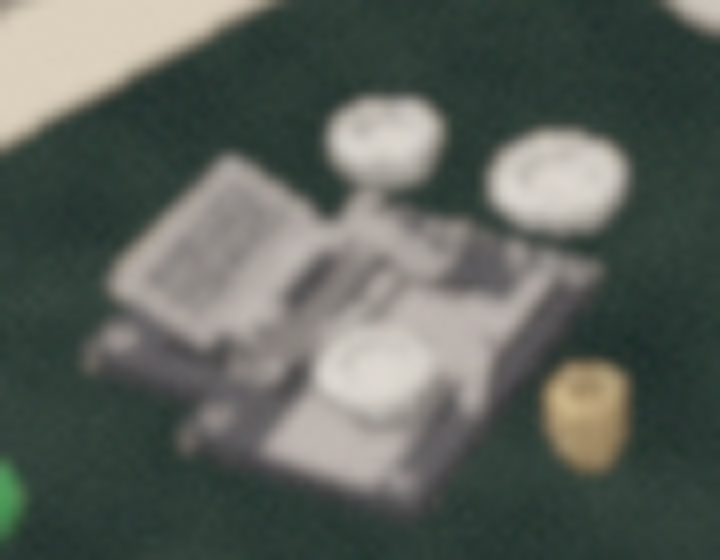

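```bash
cat >> h.py <<'E'
def fit(P,Q): # stage->world 2D
    P=np.array(P);Q=np.array(Q);pc=P.mean(0);qc=Q.mean(0)
    a=P-pc;b=Q-qc; th=np.arctan2((a[:,0]*b[:,1]-a[:,1]*b[:,0]).sum(),(a*b).sum())
    R=np.array([[np.cos(th),-np.sin(th)],[np.sin(th),np.cos(th)]]); t=qc-R@pc
    return th,t,(P@R.T+t-Q)*1e3
E
python3 - <<'E'
from h import *
S=np.array([(30,-34),(-92,-34),(-92,46),(30,46),(12,92),(-74,92)])/1e3
cm=arm.camera_model('top')
uv=np.array([(490,45),(565,437),(300,485),(240,92),(90,180),(135,455)])/6+[225,165]
th,t,r=fit(S,[atz(cm,p,.01)[:2] for p in uv]);print('top',th,t,r.round(1))
R=np.array([[np.cos(th),-np.sin(th)],[np.sin(th),np.cos(th)]])
d=atz(cm,np.array([423,320])/6+[225,165],.02)[:2];print('die',d,(d-t)@R)
cm2=arm.camera_model('scene')
uv=np.array([(600,265),(418,505),(188,440),(92,352)])/8+[245,155]
th2,t2,r=fit(S[[0,1,2,5]],[atz(cm2,p,.01)[:2] for p in uv]);print('scene',th2,t2,r.round(1))
d2=atz(cm2,np.array([376,365])/8+[245,155],.02)[:2];print('die',d2,(d2-t2)@R)
E
```

```text
top 0.30588533022646364 [0.56695917 0.05496016] [[ 0.9 -1.3]
 [-0.7 -1.5]
 [-1.4 -0.2]
 [ 0.5  2.5]
 [ 1.6  0.4]
 [-0.9  0. ]]
die [0.51785906 0.04151274] [-0.05087044  0.00196268]
scene 0.3288326014274998 [0.56709618 0.05472056] [[-0.1 -0.3]
 [ 0.3 -2.4]
 [ 1.8  3. ]
 [-1.9 -0.2]]
die [0.5173329  0.04052791] [-0.05172725  0.00145176]
```

```bash
python3 -m handwheel '[{"dx":451,"dy":30,"dz":-292,"twist":-0.675,"hand":-0.2},{"dx":451,"dy":30,"dz":-292,"twist":-0.675,"hand":-0.2},{"dx":451,"dy":30,"dz":-292,"twist":-0.675,"hand":-0.2},{"dx":451,"dy":30,"dz":-292,"twist":-0.675,"hand":-0.2},{"dx":451,"dy":30,"dz":-292,"twist":-0.675,"hand":-0.2},{"dx":451,"dy":30,"dz":-292,"twist":-0.675,"hand":-0.2},{"dx":451,"dy":30,"dz":-292,"twist":-0.675,"hand":-0.2},{"dx":451,"dy":30,"dz":-292,"twist":-0.675,"hand":-0.2},{"dx":451,"dy":30,"dz":-292,"twist":-0.675,"hand":-0.2},{"dx":451,"dy":30,"dz":-292,"twist":-0.675,"hand":-0.2},{"dx":451,"dy":30,"dz":-292,"twist":-0.675,"hand":-0.2},{"dx":451,"dy":30,"dz":-292,"twist":-0.675,"hand":-0.2}]'
python3 - <<'E'
from h import *
import json
s=arm.sense();print(s['clock'],s['tool_pos'],s['orientation'],s['contact_force'],s['finger_gap'])
im=arm.snapshot('wrist');cv2.imwrite('pics/w1.png',im[:,:,::-1])
json.dump([list(s['tool_pos']),list(s['orientation'])],open('w1.json','w'))
E
```

```text
clock: 1.65
tool_pos: [0.5037, 0.0578, 0.2013]
orientation: [-1.571, 0.001, 0.312]
contact_force: [0.1, -0.2, 0.6]
finger_gap: 0.601
1.65 [0.50368483 0.05781333 0.2013263 ] [-1.57112887e+00  8.30593723e-04  3.11688134e-01] [ 0.05307674 -0.22588125  0.58517972] 0.6013941019917155
```

View pics/w1.png

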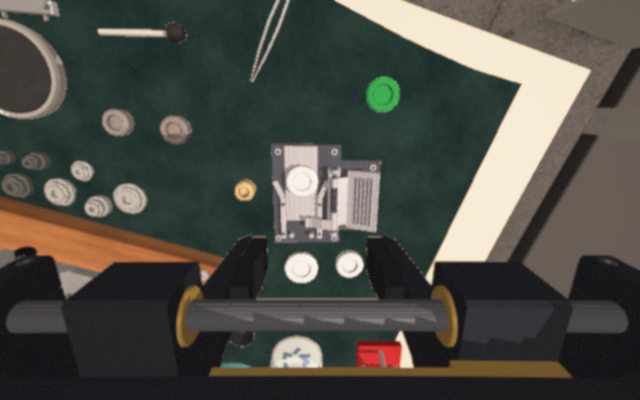

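```bash
python3 -m handwheel '[{"dx":-30,"dy":45,"dz":0,"twist":0,"hand":0.2},{"dx":-40,"dy":90,"dz":0,"twist":0,"hand":1},{"dx":-40,"dy":90,"dz":0,"twist":0,"hand":1},{"dx":-40,"dy":90,"dz":0,"twist":0,"hand":1},{"dx":-40,"dy":90,"dz":0,"twist":0,"hand":1}]'
python3 - <<'E'
from h import *
import json
s=arm.sense();print(s['clock'],s['tool_pos'],s['orientation'],s['contact_force'],s['finger_gap'])
im=arm.snapshot('wrist');cv2.imwrite('pics/w2.png',im[:,:,::-1])
json.dump([list(s['tool_pos']),list(s['orientation'])],open('w2.json','w'))
a=cv2.imread('pics/w1.png')[135:255,255:395];cv2.imwrite('pics/w1z.png',cv2.resize(a,None,fx=5,fy=5,interpolation=cv2.INTER_CUBIC))
E
```

```text
clock: 2.33
tool_pos: [0.4668, 0.0457, 0.1131]
orientation: [-1.573, -0.002, 0.313]
contact_force: [0.0, 0.5, 0.3]
finger_gap: 0.051
2.325 [0.46683652 0.04571356 0.11308488] [-1.57269671 -0.00231586  0.31257783] [0.01651669 0.4992103  0.25483294] 0.050604604026103395
```

View pics/w2.png

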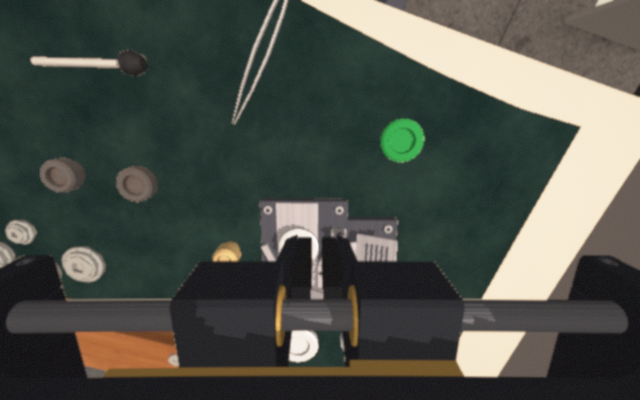

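View pics/w1z.png

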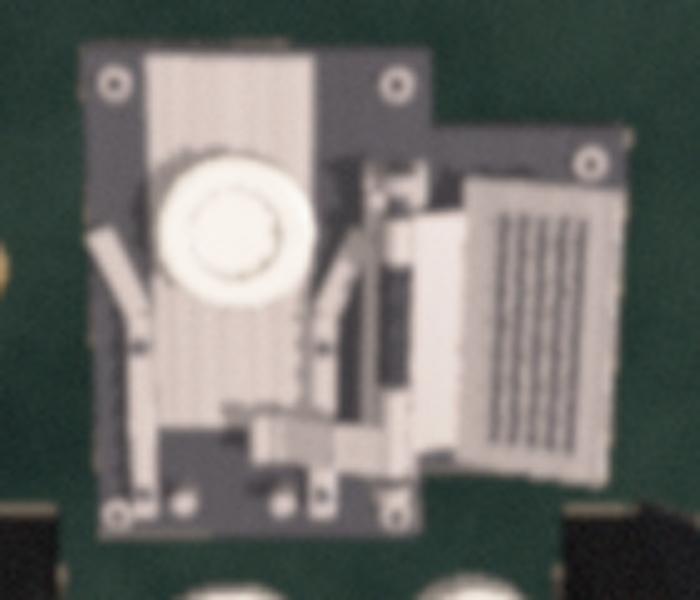

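```bash
cat > m.py <<'E'
from h import *
import json
S=np.array([(-92,-34),(-92,46),(-74,92),(30,-34),(30,46)])/1e3
cm=arm.camera_model('wrist')
tp,o=json.load(open('w1.json'))
f=lambda p:np.array(p)/5+[255,135]
uv=[(82,45),(432,48),(632,128),(98,535),(422,532)]
th,t,r=fit(S,[atz(cm,f(p),.01,tp,o)[:2] for p in uv]);print('w1',th,t,r.round(1))
R=np.array([[np.cos(th),-np.sin(th)],[np.sin(th),np.cos(th)]])
d=atz(cm,f((236,230)),.02,tp,o)[:2];print('die',d,(d-t)@R)
for z in(.008,.012): print(z, fit(S,[atz(cm,f(p),z,tp,o)[:2] for p in uv])[2].round(1).tolist())
tp,o=json.load(open('w2.json'))
th,t,r=fit(S[:3],[atz(cm,p,.01,tp,o)[:2] for p in [(260,201),(348,201),(398,219)]]);print('w2',th,t,r.round(1))
# heights by triangulating near corners
for p1,p2 in [((82,45),(260,201)),((432,48),(348,201)),((632,128),(398,219))]:
    a=json.load(open('w1.json'));o1,d1=ray(cm,f(p1),*a);o2,d2=ray(cm,p2,tp,o)
    A=np.c_[d1,-d2];k=np.linalg.lstsq(A,o2-o1,rcond=None)[0];print('tri',o1+d1*k[0],o2+d2*k[1])
E
python3 m.py
```

```text
w1 0.30598814585605316 [0.56746292 0.05933065] [[-0.  -0.3]
 [-0.5  0.3]
 [-0.4 -0.3]
 [-0.3  0.5]
 [ 1.2 -0.2]]
die [0.5180521  0.04499952] [-0.05143272  0.00121886]
0.008 [[0.2, 0.1], [-0.2, 0.3], [-0.1, -0.6], [-0.8, 0.7], [0.9, -0.5]]
0.012 [[-0.2, -0.7], [-0.8, 0.3], [-0.7, 0.0], [0.2, 0.3], [1.6, 0.0]]
w2 0.31647655507208755 [0.56760417 0.05989966] [[ 0.3 -0.9]
 [-0.4  0.3]
 [ 0.1  0.6]]
tri [ 4.89610251e-01 -2.90502090e-04  1.22461858e-02] [4.89584889e-01 8.74208593e-05 1.22036409e-02]
tri [0.46652677 0.07536595 0.00851182] [0.46670523 0.07499057 0.00848577]
tri [0.47045282 0.12696537 0.00266902] [0.47073067 0.12658705 0.00260082]
```

```bash
python3 -m handwheel '[{"dx":0,"dy":30,"dz":-18,"twist":0,"hand":1},{"dx":0,"dy":77,"dz":-18,"twist":0,"hand":1},{"dx":0,"dy":77,"dz":-18,"twist":0,"hand":1},{"dx":0,"dy":77,"dz":-18,"twist":0,"hand":1}]'
python3 - <<'E'
from h import *
im=arm.snapshot('top');cv2.imwrite('pics/t2.png',cv2.resize(im[165:265,225:345,::-1],None,fx=6,fy=6,interpolation=cv2.INTER_CUBIC))
im=arm.snapshot('scene');cv2.imwrite('pics/s2.png',cv2.resize(im[145:225,235:335,::-1],None,fx=7,fy=7,interpolation=cv2.INTER_CUBIC))
E
```

```text
clock: 2.88
tool_pos: [0.4734, 0.0284, 0.0375]
orientation: [-1.574, -0.004, 0.313]
contact_force: [-0.9, -0.3, 0.4]
finger_gap: 0.004
```

View pics/t2.png

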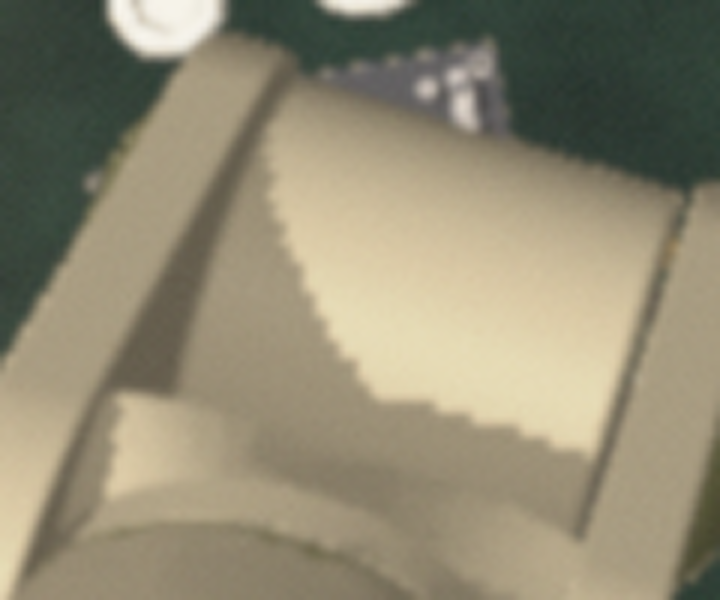

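View pics/s2.png

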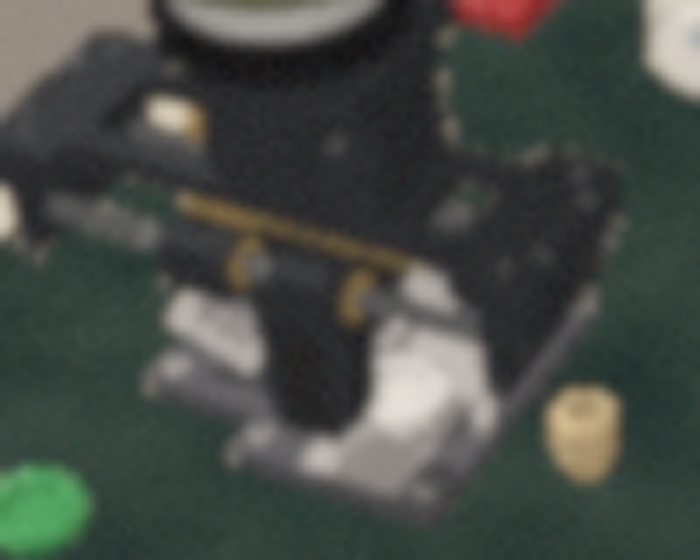

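Run:
```python
from h import *
cm=arm.camera_model('scene');s=arm.sense();R=Ro.from_euler('xyz',s['orientation']).as_matrix()
for o in [(-9,22,-17.5),(-9,22,17.5),(9,22,-17.5),(9,22,17.5)]:
    print(o,(proj(cm,s['tool_pos']+R@np.array(o)/1e3)-[235,145])*7)
```

```text
(-9, 22, -17.5) [361.10113314 511.06126949]
(-9, 22, 17.5) [269.60643384 480.44163558]
(9, 22, -17.5) [387.79376548 476.97456052]
(9, 22, 17.5) [297.20809447 447.2718474 ]
```

Run:
```python
from h import *
s=arm.sense();print(s['tool_pos'],s['clock'])
im=arm.snapshot('scene');cv2.imwrite('pics/s3.png',cv2.resize(im[180:222,260:312,::-1],None,fx=14,fy=14,interpolation=cv2.INTER_CUBIC))
im=arm.snapshot('wrist');cv2.imwrite('pics/w3.png',im[:,:,::-1])
```

```text
[0.47341801 0.02842364 0.03766784] 2.975
```

View pics/s3.png

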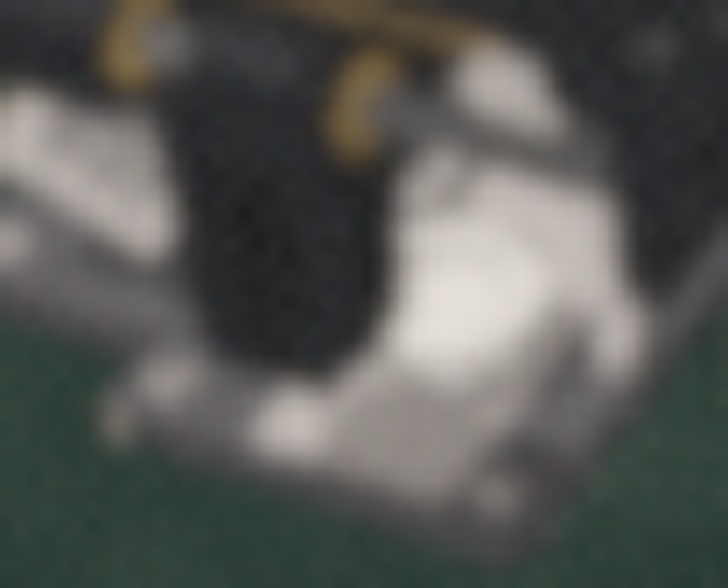

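View pics/w3.png

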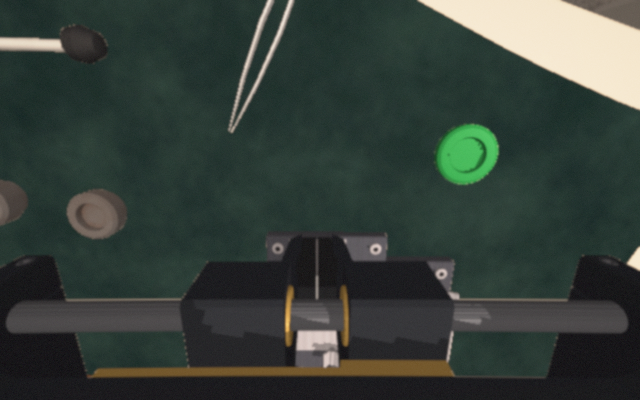

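Run:
```python
from h import *
s=arm.sense();tp,o=s['tool_pos'],s['orientation'];R=Ro.from_euler('xyz',o).as_matrix()
c=arm.camera_model('scene');w=arm.camera_model('wrist')
for p,q in [((290,375),(316,236)),((230,350),(347,236)),((350,370),(285,236))]:
    o1,d1=ray(c,np.array(p)/14+[260,180]);o2,d2=ray(w,q,tp,o)
    k=np.linalg.lstsq(np.c_[d1,-d2],o2-o1,rcond=None)[0];P=(o1+d1*k[0]);Q=o2+d2*k[1];print((R.T@(P-tp)*1e3).round(1),(R.T@(Q-tp)*1e3).round(1),P)
a=cv2.imread('pics/w3.png')[215:345,220:420];cv2.imwrite('pics/w3z.png',cv2.resize(a,None,fx=4,fy=4,interpolation=cv2.INTER_CUBIC))
```

```text
[-4.5 -3.9 -2.1] [-6.8 -2.9 -0.4] [0.46938657 0.02508095 0.04108756]
[ 0.6  0.3 12.7] [-4.5  2.2 17. ] [0.46970035 0.04073553 0.03682877]
[ -9.9 -15.2 -17.3] [-12.  -14.1 -16. ] [0.46890831 0.00890019 0.05237657]
```

View pics/w3z.png

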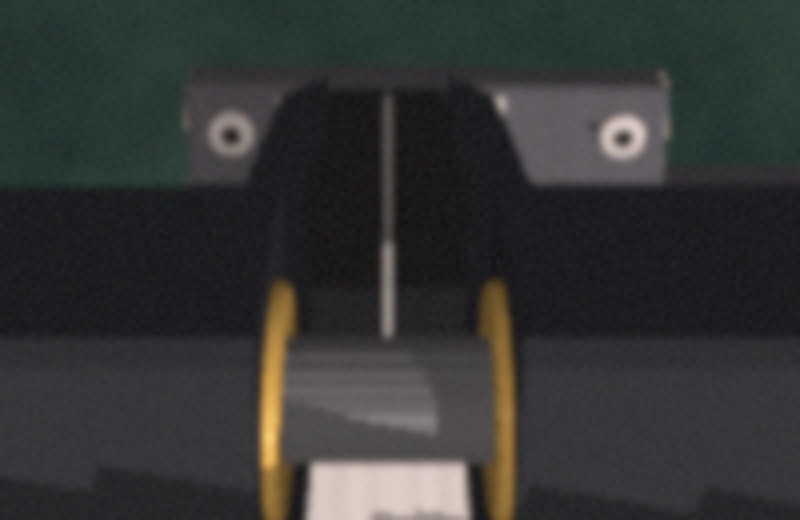

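```bash
python3 -m handwheel '[{"dx":12,"dy":0,"dz":0,"twist":0,"hand":1},{"dx":12,"dy":3,"dz":0,"twist":0,"hand":1},{"dx":12,"dy":5,"dz":0,"twist":0,"hand":1},{"dx":12,"dy":7,"dz":0,"twist":0,"hand":1},{"dx":12,"dy":7,"dz":0,"twist":0,"hand":1}]'
```

```text
clock: 3.7
tool_pos: [0.4843, 0.0321, 0.03]
orientation: [-1.573, -0.004, 0.313]
contact_force: [-0.3, -0.9, 0.7]
finger_gap: 0.007
```

```bash
python3 -m handwheel '[{"dx":0,"dy":2,"dz":0,"twist":0,"hand":1},{"dx":0,"dy":4,"dz":0,"twist":0,"hand":1},{"dx":0,"dy":4,"dz":0,"twist":0,"hand":1}]'
python3 - <<'E'
from h import *
s=arm.sense();print(s['tool_pos'],s['contact_force'],s['wrist_torque'])
im=arm.snapshot('scene');cv2.imwrite('pics/s4.png',cv2.resize(im[145:225,235:335,::-1],None,fx=7,fy=7,interpolation=cv2.INTER_CUBIC))
E
```

```text
clock: 4.08
tool_pos: [0.4842, 0.0321, 0.0258]
orientation: [-1.573, -0.003, 0.313]
contact_force: [-0.1, -1.0, -0.3]
finger_gap: 0.007
[0.48422796 0.03211455 0.02584251] [-0.09830374 -1.01535628 -0.30158094] [0.06512724 0.04558353 0.04185386]
```

View pics/s4.png

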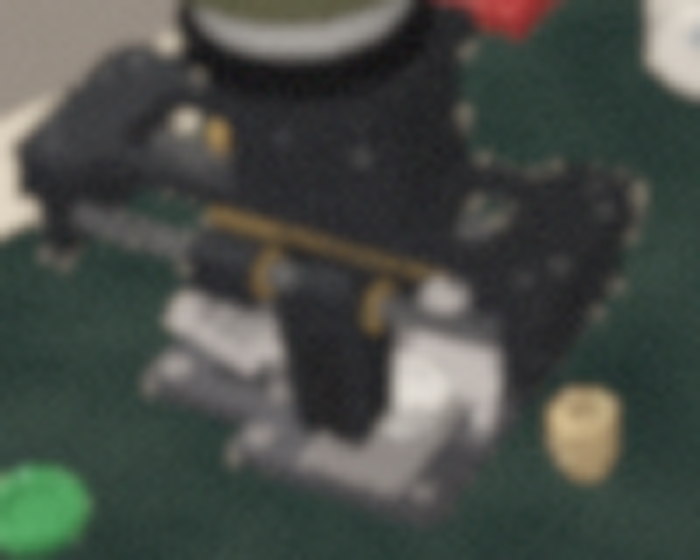

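```bash
python3 -m handwheel '[{"dx":0,"dy":2,"dz":0,"twist":0,"hand":1},{"dx":0,"dy":4,"dz":0,"twist":0,"hand":1},{"dx":0,"dy":6,"dz":0,"twist":0,"hand":1},{"dx":0,"dy":8,"dz":0,"twist":0,"hand":1},{"dx":0,"dy":8,"dz":0,"twist":0,"hand":1}]'
```

```text
clock: 4.75
tool_pos: [0.4842, 0.0321, 0.0178]
orientation: [-1.573, -0.003, 0.313]
contact_force: [-0.7, 0.4, -1.2]
finger_gap: 0.003
```

```bash
python3 -m handwheel '[{"dx":0,"dy":1.5,"dz":0,"twist":0,"hand":1},{"dx":0,"dy":3,"dz":0,"twist":0,"hand":1},{"dx":0,"dy":4,"dz":0,"twist":0,"hand":1},{"dx":0,"dy":4,"dz":0,"twist":0,"hand":1}]'
python3 - <<'E'
from h import *
im=arm.snapshot('scene');cv2.imwrite('pics/s5.png',cv2.resize(im[180:222,260:312,::-1],None,fx=14,fy=14,interpolation=cv2.INTER_CUBIC))
E
```

```text
clock: 5.25
tool_pos: [0.4842, 0.0321, 0.0137]
orientation: [-1.573, -0.003, 0.313]
contact_force: [0.2, 0.1, 0.7]
finger_gap: 0.006
```

View pics/s5.png

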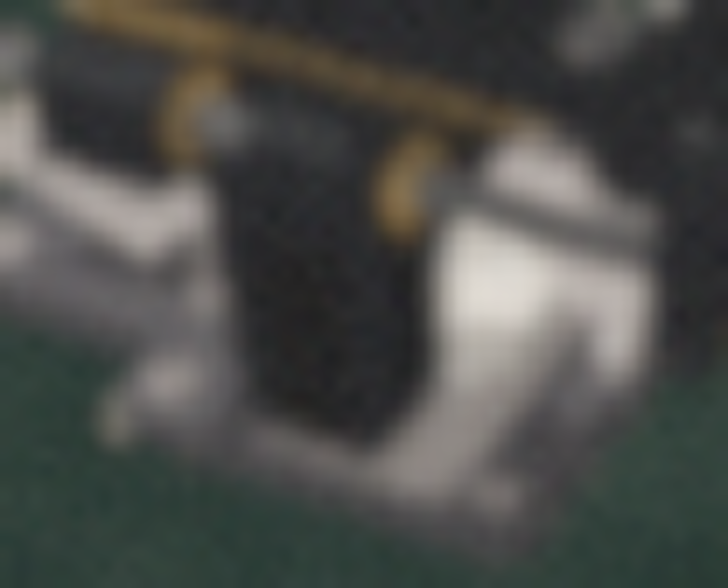

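```bash
python3 -m handwheel '[{"dx":0,"dy":1.5,"dz":0,"twist":0,"hand":1},{"dx":0,"dy":3,"dz":0,"twist":0,"hand":1},{"dx":0,"dy":3,"dz":0,"twist":0,"hand":1}]'
python3 -m handwheel '[{"dx":0,"dy":1,"dz":0,"twist":0,"hand":1},{"dx":0,"dy":2,"dz":0,"twist":0,"hand":1},{"dx":0,"dy":2,"dz":0,"twist":0,"hand":1}]'
```

```text
clock: 5.68
tool_pos: [0.4842, 0.0321, 0.0106]
orientation: [-1.573, -0.003, 0.313]
contact_force: [0.7, 0.3, -0.0]
finger_gap: 0.004
clock: 6.05
tool_pos: [0.4841, 0.0321, 0.0086]
orientation: [-1.573, -0.003, 0.313]
contact_force: [-0.2, -0.2, 0.7]
finger_gap: 0.007
```

```bash
python3 -m handwheel '[{"dx":0,"dy":1,"dz":0,"twist":0,"hand":1},{"dx":0,"dy":2,"dz":0,"twist":0,"hand":1},{"dx":0,"dy":2,"dz":0,"twist":0,"hand":1}]'
python3 - <<'E'
from h import *
im=arm.snapshot('scene');cv2.imwrite('pics/s6.png',cv2.resize(im[180:222,260:312,::-1],None,fx=14,fy=14,interpolation=cv2.INTER_CUBIC))
E
```

```text
clock: 6.42
tool_pos: [0.4841, 0.0321, 0.0065]
orientation: [-1.573, -0.003, 0.313]
contact_force: [0.4, 0.8, 0.2]
finger_gap: 0.004
```

View pics/s6.png

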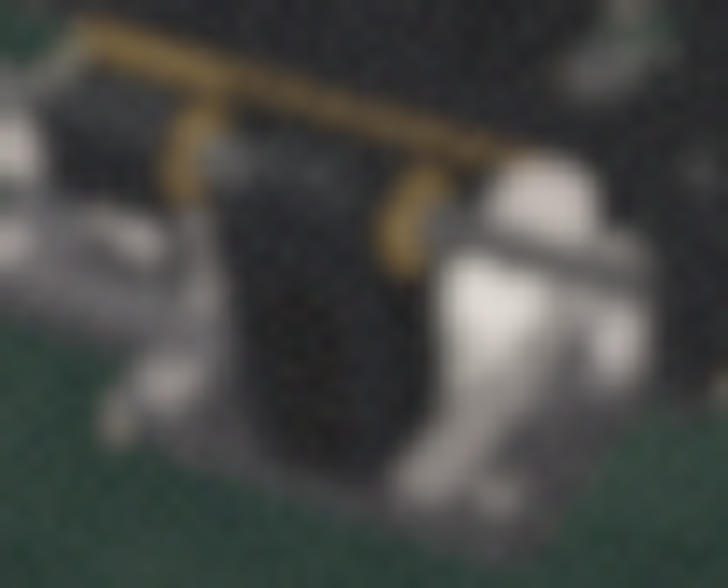

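Run:
```python
from h import *
c=arm.camera_model('scene');s=arm.sense();tp=s['tool_pos'];R=Ro.from_euler('xyz',s['orientation']).as_matrix()
f=lambda X:((proj(c,X)-[260,180])*14).round()
for y in (-10,-5,0,5,10,22): print(y,f(tp+R@np.array([-9,y,-17.5])/1e3),f(tp+R@np.array([-9,y,17.5])/1e3),(tp+R@np.array([-9,y,0])/1e3)[2].round(4))
th=.307;Rs=np.array([[np.cos(th),-np.sin(th)],[np.sin(th),np.cos(th)]])
for p in [(-92,-34),(-92,46),(-74,92)]: print(p,f(np.r_[Rs@np.array(p)/1e3+[.567,.058],.01]))
print((np.array(tp[:2])-[.567,.058])@Rs)
```

```text
-10 [404. 486.] [222. 425.] 0.0165
-5 [406. 508.] [224. 447.] 0.0115
0 [408. 529.] [227. 469.] 0.0065
5 [410. 551.] [230. 490.] 0.0015
10 [412. 572.] [232. 512.] -0.0035
22 [416. 623.] [239. 563.] -0.0155
(-92, -34) [506. 530.]
(-92, 46) [ 96. 391.]
(-74, 92) [-70. 255.]
[-0.08684316  0.00037059]
```

```bash
python3 -m handwheel '[{"dx":0,"dy":1.5,"dz":0,"twist":0,"hand":1},{"dx":0,"dy":3,"dz":0,"twist":0,"hand":1},{"dx":0,"dy":3,"dz":0,"twist":0,"hand":1}]'
python3 -m handwheel '[{"dx":0,"dy":1,"dz":0,"twist":0,"hand":1},{"dx":0,"dy":2,"dz":0,"twist":0,"hand":1},{"dx":0,"dy":2,"dz":0,"twist":0,"hand":1}]'
```

```text
clock: 6.85
tool_pos: [0.4841, 0.0321, 0.0034]
orientation: [-1.573, -0.003, 0.313]
contact_force: [0.6, 0.2, 0.5]
finger_gap: 0.006
clock: 7.22
tool_pos: [0.4842, 0.0321, 0.003]
orientation: [-1.573, -0.003, 0.313]
contact_force: [-8.5, 0.1, 23.6]
finger_gap: 0.003
```

```bash
python3 -m handwheel '[{"dx":0,"dy":-4,"dz":0,"twist":0,"hand":1},{"dx":7,"dy":-4,"dz":0,"twist":0,"hand":1},{"dx":14,"dy":-4,"dz":0,"twist":0,"hand":1},{"dx":20,"dy":-4,"dz":0,"twist":0,"hand":1},{"dx":25,"dy":-4,"dz":0,"twist":0,"hand":1},{"dx":28,"dy":-4,"dz":0,"twist":0,"hand":1},{"dx":28,"dy":-4,"dz":0,"twist":0,"hand":1}]'
python3 - <<'E'
from h import *
s=arm.sense();th=.307;Rs=np.array([[np.cos(th),-np.sin(th)],[np.sin(th),np.cos(th)]]);print((np.array(s['tool_pos'][:2])-[.567,.058])@Rs)
im=arm.snapshot('scene');cv2.imwrite('pics/s7.png',cv2.resize(im[165:222,250:320,::-1],None,fx=10,fy=10,interpolation=cv2.INTER_CUBIC))
E
```

```text
clock: 8.1
tool_pos: [0.511, 0.0408, 0.007]
orientation: [-1.573, -0.003, 0.313]
contact_force: [-1.4, -0.0, 0.9]
finger_gap: 0.005
[-0.05858479  0.00053866]
```

View pics/s7.png

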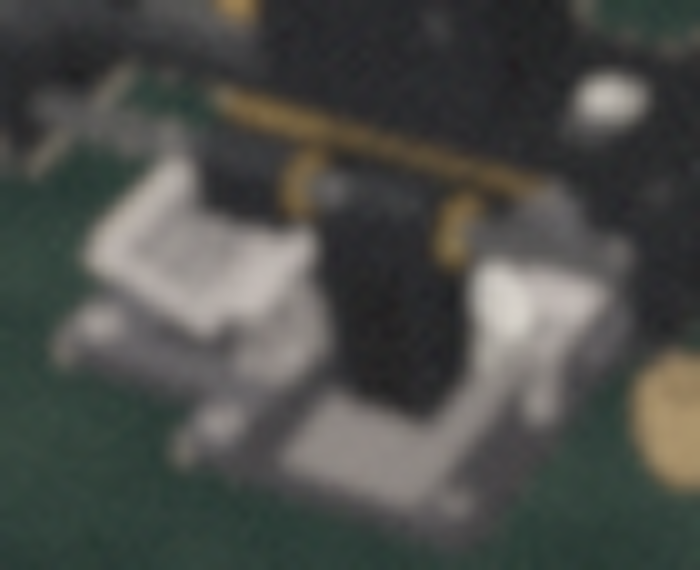

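```bash
python3 -m handwheel '[{"dx":-3,"dy":0,"dz":0,"twist":0,"hand":1},{"dx":-3,"dy":-40,"dz":0,"twist":0,"hand":0.5},{"dx":25,"dy":-90,"dz":20,"twist":0,"hand":-0.14},{"dx":50,"dy":-100,"dz":34,"twist":0,"hand":-0.14},{"dx":50,"dy":-100,"dz":34,"twist":0,"hand":-0.14},{"dx":50,"dy":-100,"dz":34,"twist":0,"hand":-0.14},{"dx":50,"dy":-100,"dz":34,"twist":0,"hand":-0.14}]'
python3 - <<'E'
from h import *
import json
s=arm.sense();th=.307;Rs=np.array([[np.cos(th),-np.sin(th)],[np.sin(th),np.cos(th)]]);print((np.array(s['tool_pos'][:2])-[.567,.058])@Rs)
im=arm.snapshot('wrist');cv2.imwrite('pics/w8.png',im[:,:,::-1])
json.dump([list(s['tool_pos']),list(s['orientation'])],open('w8.json','w'))
E
```

```text
clock: 9.02
tool_pos: [0.5468, 0.088, 0.1064]
orientation: [-1.573, -0.001, 0.312]
contact_force: [-0.0, -0.7, -0.3]
finger_gap: 0.569
[-0.01014092  0.03469653]
```

View pics/w8.png

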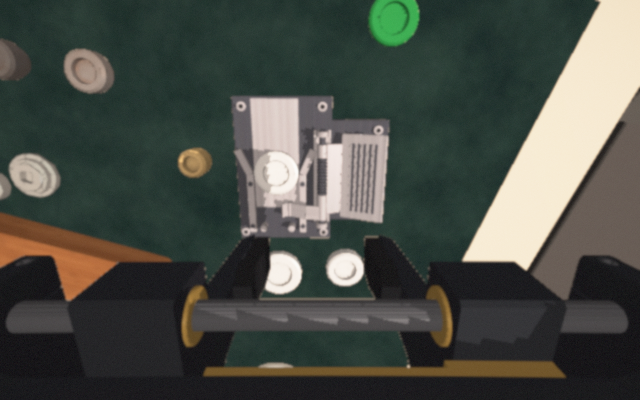

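Run:
```python
import cv2
a=cv2.imread('pics/w8.png')[85:255,220:400];cv2.imwrite('pics/w8z.png',cv2.resize(a,None,fx=4,fy=4,interpolation=cv2.INTER_CUBIC)[:600])
```

```text
(no output)
```

View pics/w8z.png

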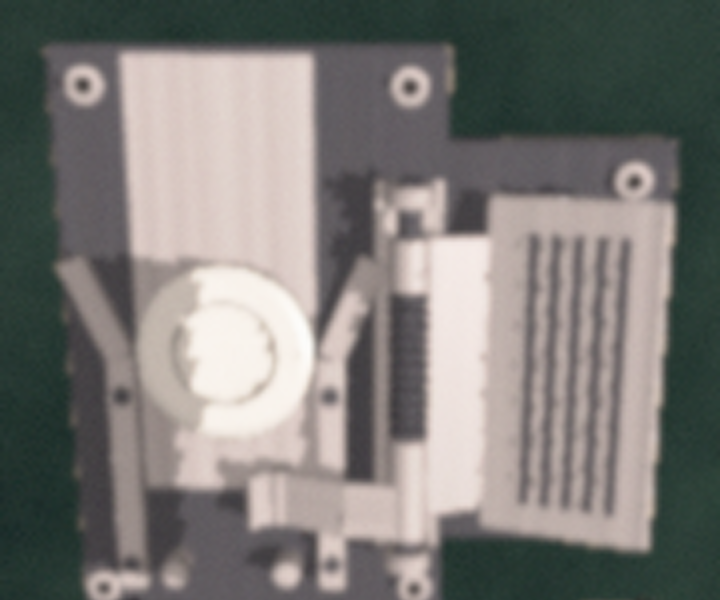

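Run:
```python
from h import *
import json
S=np.array([(-92,-34),(-92,46),(-74,92)])/1e3
cm=arm.camera_model('wrist');tp,o=json.load(open('w8.json'))
f=lambda p:np.array(p)/4+[220,85]
uv=[(48,45),(450,48),(680,140)]
th,t,r=fit(S,[atz(cm,f(p),.01,tp,o)[:2] for p in uv]);print(th,t,r.round(1))
S2=np.vstack([S,[[.03,-.034],[.03,.046]]]);uv2=[f(p) for p in uv]+[np.array((240,238)),np.array((329,238.))]
th,t,r=fit(S2,[atz(cm,p,.01,tp,o)[:2] for p in uv2]);print(th,t,r.round(1))
R=np.array([[np.cos(th),-np.sin(th)],[np.sin(th),np.cos(th)]])
for n,p,z in [('die',(226,351),.02),('noseback',(260,475),.014),('pin',(175,560),.0185),('pin',(287,560),.0185),('plate outer near',(672,202),.032),('plate in near',(488,197),.018),('in far',(482,525),.018)]:
  print(n,((atz(cm,f(p),z,tp,o)[:2]-t)@R).round(4))
print('tcp',(np.array(tp[:2])-t)@R)
```

```text
0.3101552377097475 [0.56829998 0.05984555] [[ 0.3 -0.7]
 [-0.5  0.4]
 [ 0.1  0.3]]
0.3005654114143792 [0.56822971 0.05863744] [[-0.3 -1.2]
 [-0.4  0.2]
 [ 0.7  0. ]
 [-0.5  0.6]
 [ 0.5  0.4]]
die [-0.0328  0.0014]
noseback [-0.0042  0.0071]
pin [ 0.0138 -0.0111]
pin [0.0135 0.013 ]
plate outer near [-0.0647  0.0865]
plate in near [-0.0639  0.0535]
in far [0.0052 0.0547]
tcp [-0.01172727  0.03438576]
```

```bash
python3 -m handwheel '[{"dx":-51,"dy":20,"dz":0,"twist":0,"hand":-0.14},{"dx":-51,"dy":65,"dz":0,"twist":0,"hand":-0.14},{"dx":-51,"dy":75,"dz":0,"twist":0,"hand":-0.14},{"dx":-51,"dy":75,"dz":0,"twist":0,"hand":-0.14}]'
python3 - <<'E'
from h import *
im=arm.snapshot('scene');cv2.imwrite('pics/s9.png',cv2.resize(im[165:222,250:320,::-1],None,fx=10,fy=10,interpolation=cv2.INTER_CUBIC))
im=arm.snapshot('wrist');cv2.imwrite('pics/w9.png',im[:,:,::-1])
E
```

```text
clock: 9.57
tool_pos: [0.4991, 0.0721, 0.0317]
orientation: [-1.573, -0.001, 0.312]
contact_force: [0.2, -0.3, 1.3]
finger_gap: 0.569
```

View pics/s9.png

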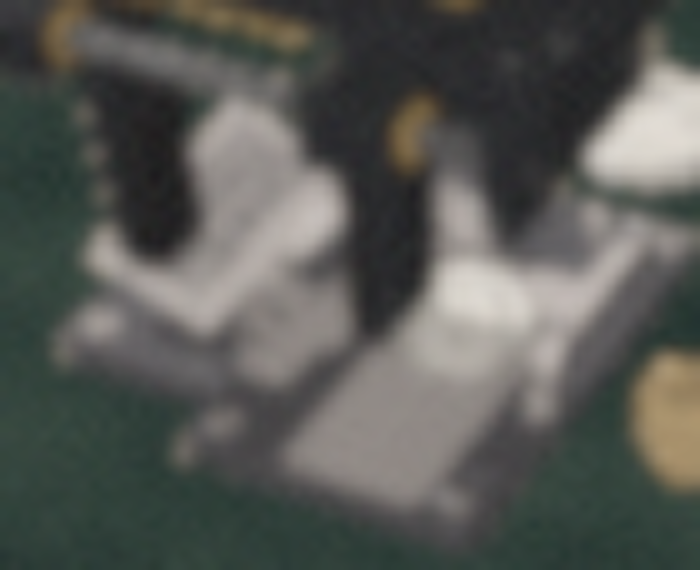

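View pics/w9.png

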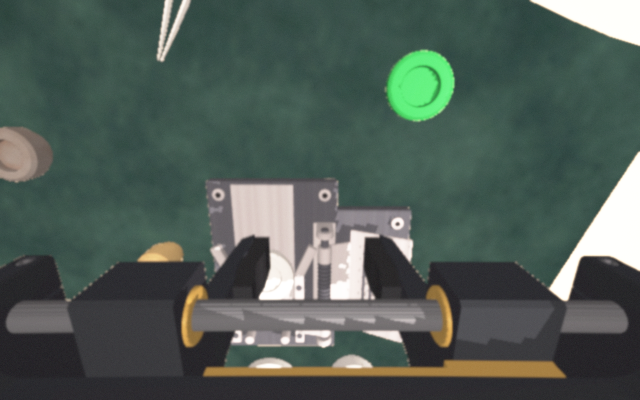

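```bash
python3 -m handwheel '[{"dx":0,"dy":6,"dz":0,"twist":0,"hand":-0.14},{"dx":0,"dy":12,"dz":0,"twist":0,"hand":-0.14},{"dx":0,"dy":18,"dz":0,"twist":0,"hand":-0.14},{"dx":0,"dy":23,"dz":0,"twist":0,"hand":-0.14},{"dx":0,"dy":25,"dz":0,"twist":0,"hand":-0.14},{"dx":0,"dy":25,"dz":0,"twist":0,"hand":-0.14}]'
python3 - <<'E'
from h import *
s=arm.sense();print(s['contact_force'])
im=arm.snapshot('scene');cv2.imwrite('pics/s10.png',cv2.resize(im[165:222,250:320,::-1],None,fx=10,fy=10,interpolation=cv2.INTER_CUBIC))
E
```

```text
clock: 10.42
tool_pos: [0.5003, 0.0717, 0.008]
orientation: [-1.575, -0.004, 0.312]
contact_force: [-1.5, -3.3, 7.6]
finger_gap: 0.565
[-1.48529697 -3.29815901  7.57257243]
```

View pics/s10.png

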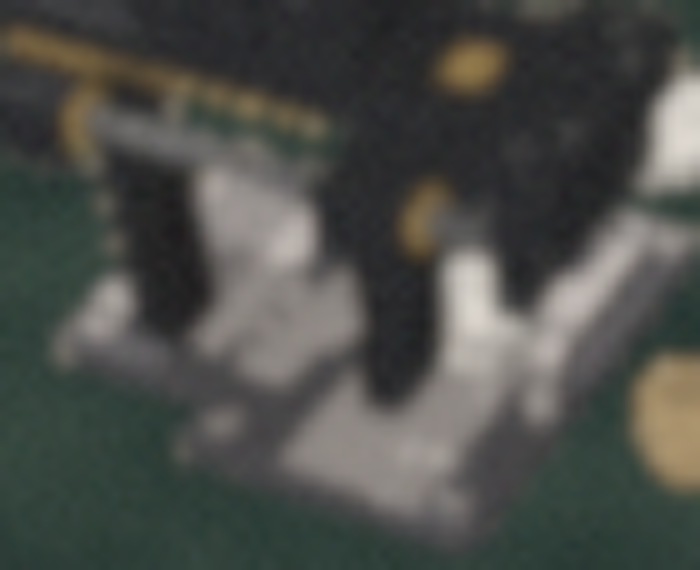

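```bash
python3 -m handwheel '[{"dx":0,"dy":1.5,"dz":0,"twist":0,"hand":-0.14},{"dx":4,"dy":1.5,"dz":0,"twist":0,"hand":-0.14},{"dx":8,"dy":1.5,"dz":0,"twist":0,"hand":-0.14},{"dx":12,"dy":1.5,"dz":0,"twist":0,"hand":-0.14},{"dx":15,"dy":1.5,"dz":0,"twist":0,"hand":-0.14},{"dx":15,"dy":1.5,"dz":0,"twist":0,"hand":-0.14}]'
python3 - <<'E'
from h import *
s=arm.sense();print(s['contact_force'])
im=arm.snapshot('scene');cv2.imwrite('pics/s11.png',cv2.resize(im[165:222,250:320,::-1],None,fx=10,fy=10,interpolation=cv2.INTER_CUBIC))
E
```

```text
clock: 11.22
tool_pos: [0.514, 0.0762, 0.0066]
orientation: [-1.574, -0.002, 0.313]
contact_force: [-4.0, -0.3, 7.3]
finger_gap: 0.571
[-4.04103888 -0.27879061  7.27320744]
```

View pics/s11.png

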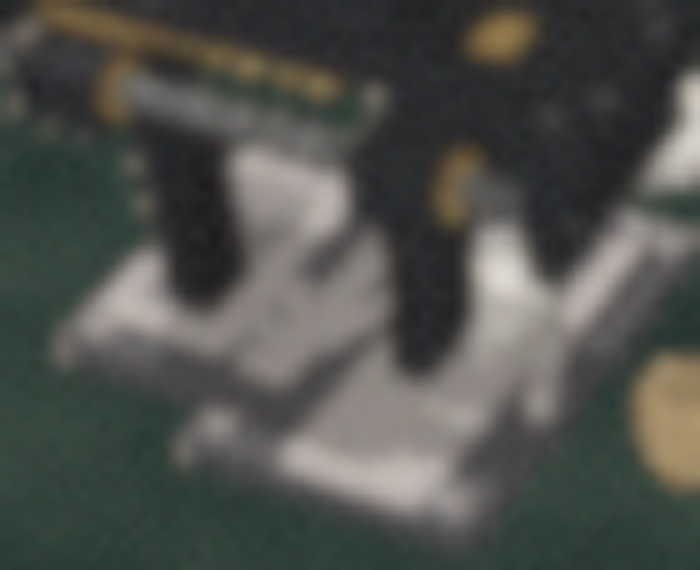

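```bash
python3 -m handwheel '[{"dx":4,"dy":0,"dz":0,"twist":0,"hand":-0.14},{"dx":8,"dy":0,"dz":0,"twist":0,"hand":-0.14},{"dx":12,"dy":0,"dz":0,"twist":0,"hand":-0.14},{"dx":15,"dy":0,"dz":0,"twist":0,"hand":-0.14},{"dx":15,"dy":0,"dz":0,"twist":0,"hand":-0.14}]'
python3 -m handwheel '[{"dx":1,"dy":0,"dz":0,"twist":0,"hand":-0.14},{"dx":2,"dy":0,"dz":0,"twist":0,"hand":-0.14},{"dx":2,"dy":0,"dz":0,"twist":0,"hand":-0.14}]'
```

```text
clock: 11.9
tool_pos: [0.5277, 0.0807, 0.0066]
orientation: [-1.574, -0.001, 0.313]
contact_force: [-4.7, -0.7, 7.9]
finger_gap: 0.569
clock: 12.28
tool_pos: [0.5288, 0.0811, 0.0066]
orientation: [-1.574, 0.002, 0.314]
contact_force: [-5.4, -2.8, 7.6]
finger_gap: 0.571
```

```bash
python3 -m handwheel '[{"dx":1.5,"dy":0,"dz":0,"twist":0,"hand":-0.14},{"dx":3,"dy":0,"dz":0,"twist":0,"hand":-0.14},{"dx":3,"dy":0,"dz":0,"twist":0,"hand":-0.14},{"dx":3,"dy":0,"dz":0,"twist":0,"hand":-0.14}]'
python3 - <<'E'
from h import *
im=arm.snapshot('top');cv2.imwrite('pics/t12.png',cv2.resize(im[155:255,225:345,::-1],None,fx=6,fy=6,interpolation=cv2.INTER_CUBIC))
E
```

```text
clock: 12.78
tool_pos: [0.5301, 0.0816, 0.0066]
orientation: [-1.573, 0.006, 0.314]
contact_force: [-10.2, -4.1, 11.4]
finger_gap: 0.571
```

View pics/t12.png

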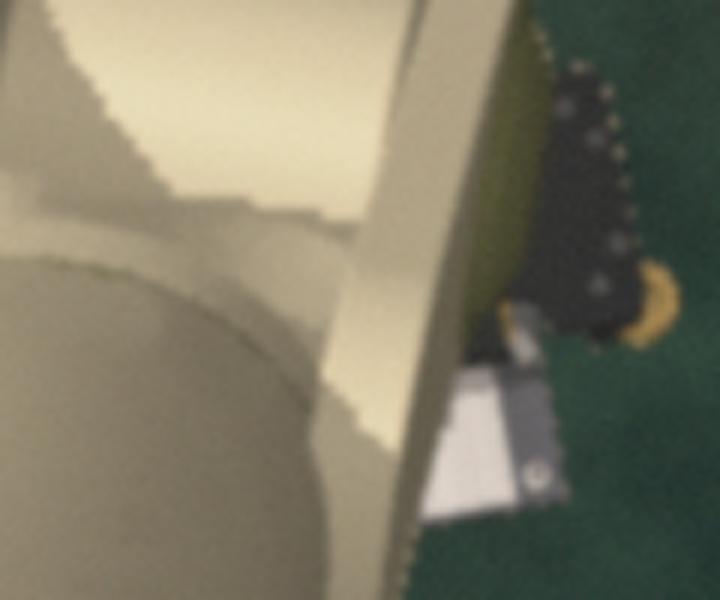

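```bash
python3 -m handwheel '[{"dx":2,"dy":0,"dz":0,"twist":0,"hand":-0.14},{"dx":4,"dy":0,"dz":0,"twist":0,"hand":-0.14},{"dx":4,"dy":0,"dz":0,"twist":0,"hand":-0.14},{"dx":4,"dy":0,"dz":0,"twist":0,"hand":-0.14}]'
python3 - <<'E'
from h import *
s=arm.sense();R=Ro.from_euler('xyz',s['orientation']).as_matrix()
th=.305;Rs=np.array([[np.cos(th),-np.sin(th)],[np.sin(th),np.cos(th)]])
tip=s['tool_pos']+R@[0,-.007,-.034]
print(s['contact_force'],s['orientation'],(tip[:2]-[.568,.0585])@Rs,tip[2])
im=arm.snapshot('scene');cv2.imwrite('pics/s13.png',cv2.resize(im[155:222,250:330,::-1],None,fx=9,fy=9,interpolation=cv2.INTER_CUBIC)[:600])
E
```

```text
clock: 13.32
tool_pos: [0.5307, 0.0818, 0.0064]
orientation: [-1.572, 0.015, 0.314]
contact_force: [-18.7, -9.4, 17.5]
finger_gap: 0.572
[-18.70060751  -9.37682635  17.47879021] [-1.57188485  0.01508483  0.31412721] [-0.02813321 -0.00056513] 0.013448132145917823
```

View pics/s13.png

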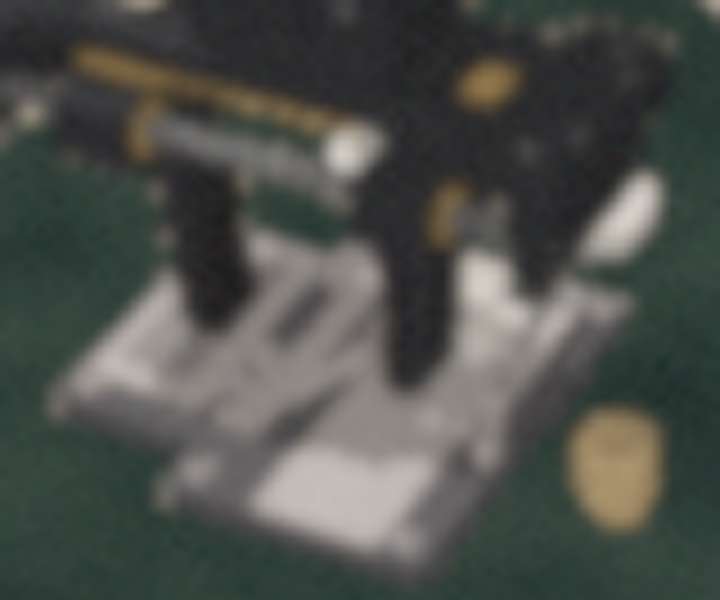

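```bash
python3 -m handwheel '[{"dx":-1,"dy":0,"dz":0,"twist":0,"hand":-0.14},{"dx":-3,"dy":0,"dz":0,"twist":0,"hand":-0.14},{"dx":-4,"dy":0,"dz":0,"twist":0,"hand":-0.14},{"dx":-4,"dy":0,"dz":0,"twist":0,"hand":-0.14}]'
python3 -m handwheel '[{"dx":0,"dy":-4,"dz":0,"twist":0,"hand":-0.14},{"dx":0,"dy":-8,"dz":0,"twist":0,"hand":-0.14},{"dx":0,"dy":-20,"dz":0,"twist":0,"hand":-0.14},{"dx":10,"dy":-60,"dz":0,"twist":0,"hand":-0.14},{"dx":35,"dy":-100,"dz":0,"twist":0,"hand":-0.14},{"dx":35,"dy":-100,"dz":0,"twist":0,"hand":-0.14},{"dx":35,"dy":-100,"dz":0,"twist":0,"hand":-0.14},{"dx":35,"dy":-100,"dz":0,"twist":0,"hand":-0.14}]'
python3 - <<'E'
from h import *
import json
s=arm.sense()
im=arm.snapshot('wrist');cv2.imwrite('pics/w14.png',im[:,:,::-1]);cv2.imwrite('pics/w14z.png',cv2.resize(im[85:255,220:400,::-1],None,fx=4,fy=4,interpolation=cv2.INTER_CUBIC)[:600])
json.dump([list(s['tool_pos']),list(s['orientation'])],open('w14.json','w'))
E
```

```text
clock: 13.88
tool_pos: [0.5288, 0.0808, 0.0075]
orientation: [-1.573, 0.01, 0.313]
contact_force: [4.9, 2.0, 7.2]
finger_gap: 0.567
clock: 14.88
tool_pos: [0.562, 0.0919, 0.1061]
orientation: [-1.572, 0.013, 0.313]
contact_force: [-0.1, -0.2, 0.1]
finger_gap: 0.568
```

View pics/w14z.png

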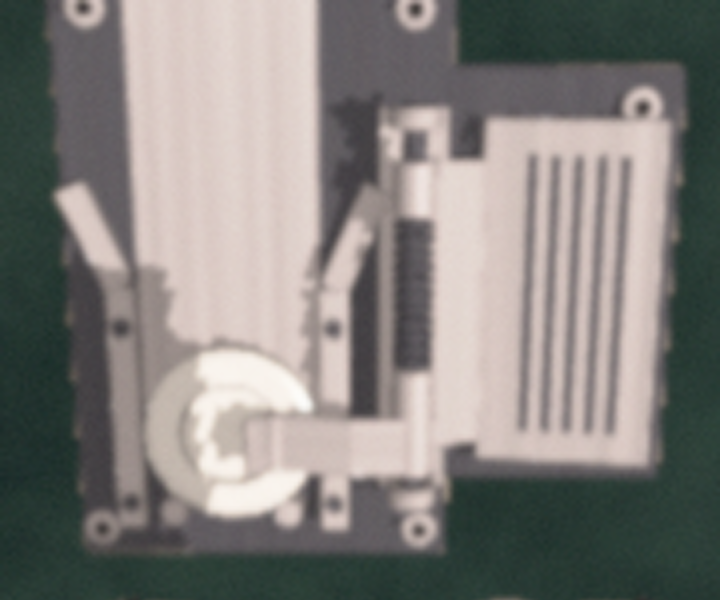

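Run:
```python
from h import *
import json
S=np.array([(-74,92),(30,-34),(30,46)])/1e3
cm=arm.camera_model('wrist');tp,o=json.load(open('w14.json'))
f=lambda p:np.array(p)/4+[220,85]
uv=[(687,66),(86,552),(445,552)]
th,t,r=fit(S,[atz(cm,f(p),.01,tp,o)[:2] for p in uv]);print(th,t,r.round(1))
R=np.array([[np.cos(th),-np.sin(th)],[np.sin(th),np.cos(th)]])
D={}
for n,p,z in [('die',(229,431),.02),('pinR',(173,512),.0185),('pinL',(288,512),.0185),('nose1',(250,413),.022),('nose2',(250,472),.022),('in near',(487,118),.0165),('out near',(672,118),.02),('boltholes',(131,502),.015),('bolt2',(334,504),.015)]:
  D[n]=((atz(cm,f(p),z,tp,o)[:2]-t)@R); print(n,D[n].round(4))
print(np.linalg.norm(D['die']-D['pinR']),np.linalg.norm(D['die']-D['pinL']))
im=cv2.imread('pics/w14.png')[160:225,245:310];cv2.imwrite('pics/w14zz.png',cv2.resize(im,None,fx=9,fy=9,interpolation=cv2.INTER_CUBIC))
```

```text
0.3075172407591468 [0.56766604 0.05905199] [[-0.6  0.1]
 [ 0.2 -0.3]
 [ 0.4  0.2]]
die [-0.001   0.0003]
pinR [ 0.0174 -0.0124]
pinL [0.0172 0.012 ]
nose1 [-0.0054  0.005 ]
nose2 [0.0072 0.0046]
in near [-0.0636  0.0521]
out near [-0.0639  0.0872]
boltholes [ 0.0164 -0.0219]
bolt2 [0.0166 0.0216]
0.022314780398528824 0.021706166190294154
```

View pics/w14zz.png

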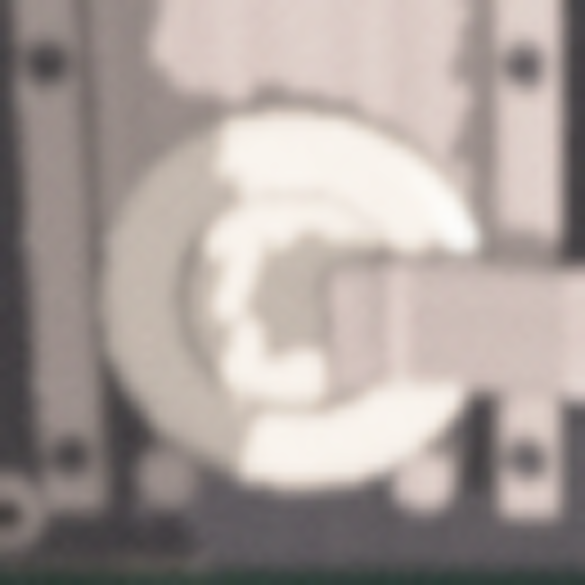

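View pics/w14.png

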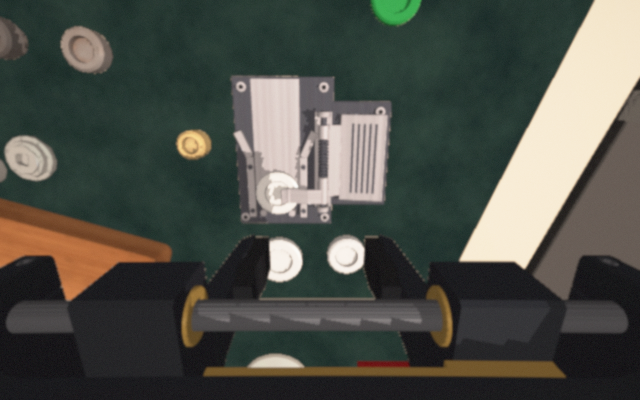

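```bash
python3 -m handwheel '[{"dx":0,"dy":-40,"dz":0,"twist":0,"hand":-0.14},{"dx":0,"dy":-40,"dz":0,"twist":0,"hand":-0.14},{"dx":0,"dy":-40,"dz":0,"twist":0,"hand":-0.14},{"dx":0,"dy":-40,"dz":0,"twist":0,"hand":-0.14}]'
python3 - <<'E'
from plant import arm
print(arm.sense()['contact_force']);print(arm.job_done())
E
```

```text
clock: 15.42
tool_pos: [0.562, 0.0921, 0.145]
orientation: [-1.571, 0.014, 0.313]
contact_force: [0.4, -0.1, 0.1]
finger_gap: 0.567
[ 0.44209153 -0.12473951  0.06795898]
the job is handed in; nothing more can be done
None
```

The die is pushed home and clipped, and I handed the job in at about 15.4 s; no verdict was reported.

**What I did:** With the fingers closed I pushed the flat die to about stage x = -32 mm. I then opened the jaws and pressed the thumb plate down to about level with one tip. With the other tip I pushed the die under the open nose until it met a hard stop: about 21 N of push with almost no further travel. I backed off a few millimetres, let the clip down and lifted clear.

**Last checks:**
- In the last wrist picture the die's centre is at about stage x = -1 mm, y = 0.3 mm, with a likely error of 1 to 2 mm.
- The die appears to touch both stop pins: its centre measures 21.7 and 22.3 mm from the pin centres, against 21 mm when touching.
- The nose rests on the die, and the force on the tool is about 0.
- The two loose dies beyond the stage and the small brass die beside it (which I take to be press_die_4) look undisturbed. I did not measure the other bystanders again.

**What disagreed or is uncertain:**
- The fingertips do not stand 22 mm ahead of the TCP as stated. Touching the stage put them about 7 mm behind it, and I worked with that value.
- I could not read the clip angle directly; I judged it from the level plate and the pressing force of 7 to 8 N.
- The top and wrist cameras differed by about 4 mm on the stage's y position, so I used a value nearer the wrist camera's.

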